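# Bring the half-penny under the swing-arm loupe

### The arm

A 6-joint arm with a two-finger parallel gripper is mounted at the origin on the work surface. World frame = base frame: x ahead of the robot, y to its left, z up, the work surface at z = 0. Lengths are in m, angles in rad, forces in N, time in s.
With the tool pointing down it reaches from about 0.275 to 0.825 m from the base axis. Payload 4.9 kg.
Tool frame: the origin (TCP) lies midway between the tips of the shut fingers; the grasp point (between the pads) lies 19 mm behind it (grip_point_offset is the distance from the TCP to the grasp point, in m); z points along the fingers, y is the line along which they close (so a half turn about z gives the same grasp; the last joint's range is limited). The gripper opens to 85 mm and grips with 20 to 120 N. Pads are 22 mm wide; open, the fingers measure 114 mm over their backs; the gripper's body (76 mm by 85 mm) begins 54 mm behind the grasp point. The pads swing forward as they close: fully open they stand 13 mm farther back than shut.
Start: joints at [-1.253, 0.326, -0.193, 1.052, 0, 1.437], TCP at [0.24, -0.495, 0.231] pointing down, gripper open.
Joint ranges: [-2.65, 2.65], [-0.97, 1.79], [-1.3, 1.35], [-1.93, 2.1], [-1.47, 1.37], [-3.14, 3.14]. Speed limits (rad/s): [2.57, 2.57, 3.14, 3.14, 3.14, 3.14].

### API

Orientations are given as a rotation vector (axis times angle).
In Python, from cell import * gives the robot as it stands. Calls block until the motion is done:
- movep(position, orientation): joint-space move of the TCP to a pose.
- move_l(position, velocity=0.15, rot=None, until_force=None): straight line of the TCP; rot=None keeps the orientation; velocity is the mean speed in m/s. With until_force (N) it stops when the force on the tool has changed by that much, and returns True; else False.
- set_joints(angles): joint-space move.
- let_go() and grab(newtons=None): open the fingers fully, or close them until they stop; newtons is the grip in N (None keeps the last).
- sleep(seconds).
- ik(position, orientation): joint angles nearest the present ones, or None.
- get_state(): the state.
- grab_frame(name): name is "scene" or "top"; returns a dict with "img" (420x560x3 uint8, red, green, blue), "fx", "fy", "cx", "cy" (pixels), "k1" (the pictures are not rectified: a ray, as slopes to the right and down, at radius r is drawn at 1 + k1 r^2 times it, then the intrinsics apply), "cam_to_world" (4x4, takes a point from camera to world coordinates). Camera axes: x right, y down, z forward; pixel columns grow to the right and rows downward; lengths in m; the calibration is good to about 2 mm. A picture is of the moment at which its call begins. There is no depth.
A pose or a line that the arm cannot do raises MotionError and nothing moves.
- sign_off(): hands the job in; it is judged then, once.
Trained networks look in the newest picture that a camera, given by its name, has taken for a name from the list of things; names that differ only in an ending like _2 or _b are one class to them, and where a whole thing is asked for, a point or a joint stands for the part that bears it (a point fixed in the world has none). Each returns a list of dicts, best first, with "score" (0 to 1); they miss things now and then, are a little off and sometimes report something else, mostly with a low value. They report only what shows in the picture. A call takes as long as a camera call.
- spot_in(camera, name): "centre" ([column, row] in pixels, amid what is visible of it).
- silhouettes(camera, name): "mask" (420x560 bool, what is visible of it) and "centre" ([column, row] in pixels, amid what is visible of it).
- tip_of(camera, name): "centre" ([column, row] in pixels: a listed point, or the origin of a listed thing).
The state is a dict: "clock": time; "q": joint angles; "joint_velocities": joint speeds; "tau": joint torques, N m; "position": TCP position; "eef_rot": TCP orientation; "contact_force": force on the tool from outside, world axes, zero at the start; "wrist_torque": the same for the moment, N m; "finger_gap": opening from 0.0 (shut) to 1.0 (fully open); "grasp_force": force on a finger pad.
Only numpy, scipy, OpenCV 4.12 (cv2) and the standard library are available. Lean on these libraries where they do the work, as an engineer would, in place of code of your own. Each camera call takes 0.05 s, during which the arm holds its last target. There are 200 camera calls.

### The job

With a fingertip, gently push a spoke of the coin carousel round until the arm carrying the half-penny points straight at the loupe's post. Then push the loupe's arm round over it until the whole half-penny lies centred under the lens, and take the hand away. Only push, grip or lift nothing; do not touch the half-penny itself, and leave everything else on the desk where it lies.

Things in the scene. Friction and masses are not known exactly. Their poses are not given: they have to be found in the camera images.
- stage: Grey stage fixed to the desk: round base (150 mm across, 12 mm high), flat bar (50 mm wide, 10 high), round foot (72 mm across) with the loupe's post. Origin: on the desk at the carousel's upright axis; x points roughly away from the robot (turned up to 0.35 rad), y from the carousel to the post, z up. It carries the carousel, half-penny and loupe.
- carousel (a joint): Turn of the four-armed aluminium carousel about the stage's z, rad, counter-clockwise from above positive, stops only at -3.1 and 3.1. At 0 the coin arm points at the post; three plain spokes lie 90, 180 and 270 degrees counter-clockwise of it. Hub 38 mm across, z 36 to 58 mm. Starts at 0.9 to 2.6. Light friction (0.12 N m, 2 N at 60 mm); stays where left, no coasting.
- ball1 (a point): Centre of the black ball (18 mm across) at the end of the plain spoke 90 degrees counter-clockwise of the coin arm, 80 mm from the carousel's axis; the two other plain spokes are alike. Spokes and coin arm are level round bars 10 mm thick, centre line 45 mm above the desk, with nothing but the base (12 mm high) below.
- coin_center (a point): Centre of the upper face of the half-penny, 50.5 mm above the desk, 90 mm from the carousel's axis, on the round seat (40 mm across, z 40 to 48 mm) that ends the coin arm.
- halfpenny: The half-penny: round copper coin, 28 mm across, 2.5 mm thick, held on the seat of the coin arm (it can only spin there). Origin at the centre of its underside.
- loupe (a joint): Turn of the brass loupe about its post, rad, counter-clockwise from above positive, stops only at -1.9 and 1.9. At 0 its arm points at the carousel's axis; positive is swung to the stage's +x side. Starts at 0.9 to 1.5. Friction as the carousel's; stays where left. Its arm is a level round bar 10 mm thick, centre line 90 mm above the desk, from the post to the lens ring.
- lens_center (a point): Centre of the loupe's round lens (42 mm clear, ring 50 mm outside, z 84 to 96 mm), 90 mm above the desk and 120 mm from the post's axis; the ring begins 95 mm from that axis.
- loupe_post (a point): Foot of the loupe's post (14 mm thick) on its axis, at desk height, 210 mm from the carousel's axis along the stage's y. The loupe's hub on top is 22 mm across, z 78 to 100 mm.
- touchstone: Loose bystander: grey stone slab 38 x 62 x 14 mm beside the stage, on the robot's side. Origin under its centre.
- coin_tube: Loose bystander: upright cardboard coin tube, 34 mm across, 50 mm high, about 155 mm from the carousel's axis. Origin under its centre.
- weight: Loose bystander: brass knobbed weight, 30 mm across, 37 mm high, about 170 mm from the carousel's axis. Origin under its centre.
- pad_case: Loose bystander: black bakelite stamp pad case 67 x 100 x 22 mm, left of the stage. Origin under its centre.
- pocket_loupe: Loose bystander: small brass folding hand loupe lying flat, 75 mm long, 11 mm high, left of the stage. Origin under its lens.
- pencil_cup: Loose bystander: white cup with pencils, 72 mm across, about 155 mm high with the pencils, right of the stage. Origin under its centre.
- coin_box: Loose bystander: cardboard coin box 100 x 75 x 45 mm, right of the stage. Origin under its centre.

How it is judged:
On the way, in this order (a step that is already met when the one before it is completed fails the run):
1. the half-penny's arm points at the post, within 0.15 rad, the loupe still swung aside (value of joint carousel between -0.15 and 0.15 rad and value of joint loupe above 0.5 rad), for 0.2 s.
2. the loupe's lens is over the half-penny, within 7 mm (value of joint carousel between -0.15 and 0.15 rad and horizontal distance between lens_center and coin_center below 0.007 m), for 0.2 s.
At the end, for the whole second after the job is handed in: The coin arm points at the loupe's post within 0.15 rad, the lens centre is horizontally within 7 mm of the half-penny's centre (the whole coin inside the clear lens), and both are at rest (all of step 2 and velocity of joint carousel between -0.05 and 0.05 rad/s and velocity of joint loupe between -0.05 and 0.05 rad/s); the robot touches nothing.
It fails at once if the half-penny is touched by the robot (contact force between any of the fingers, the arm and halfpenny above 0.3 N).
It fails at once if the stage or its moving parts are shoved hard or gripped (over 25 N) (contact force between any of the fingers, the arm and stage above 25 N).
It fails at once if a bystander is moved by more than 15 mm or lifted (distance of any of touchstone, coin_tube, weight, pad_case, pocket_loupe, pencil_cup, coin_box from where it was at the start of the episode above 0.015 m).
It also fails if it takes over 67 s, if anything falls off the work surface, if the arm or the gripper's body presses on something with over 40 N, if the wrist force passes 120 N, or if a joint passes its speed limit or range.

## Working session

There is one attempt and no reset: what is moved stays moved. The work goes in short steps, each a Python script; the robot and the scene stay as the last script left them, time stands still between calls to the robot, and variables do not carry over. Pictures are saved under pics/ and viewed, at most 10 in all, crops included, and the job is handed in when it is done.

```bash
mkdir -p pics; ls; cat > h.py <<'E'
from cell import *
import numpy as np, cv2
def ray(f,px):
    K=np.array([[f["fx"],0,f["cx"]],[0,f["fy"],f["cy"]],[0,0,1]])
    d=np.array([(px[0]-f["cx"])/f["fx"],(px[1]-f["cy"])/f["fy"]]);u=d.copy()
    for _ in range(30): u=d/(1+f["k1"]*(u@u))
    T=np.array(f["cam_to_world"]);return T[:3,3],T[:3,:3]@np.array([u[0],u[1],1])
def at_z(f,px,z):
    o,d=ray(f,px);return o+d*(z-o[2])/d[2]
def proj(f,p):
    T=np.array(f["cam_to_world"]);c=T[:3,:3].T@(np.array(p)-T[:3,3]);u=c[:2]/c[2]
    u=u*(1+f["k1"]*(u@u));return np.array([f["fx"]*u[0]+f["cx"],f["fy"]*u[1]+f["cy"]])
Z=dict(ball1=.045,coin_center=.0505,lens_center=.09,loupe_post=0,touchstone=0,coin_tube=0,weight=0,pad_case=0,pocket_loupe=0,pencil_cup=0,coin_box=0,stage=0,halfpenny=.048)
def find(f,cam,names):
    r={}
    for n in names:
        for t in tip_of(cam,n)[:2]:
            p=at_z(f,t["centre"],Z[n]);print(cam,n,round(t["score"],2),np.round(t["centre"],1),np.round(p[:2],4));r.setdefault(n,p[:2])
    return r
def save(f,n): cv2.imwrite("pics/"+n+".png",f["img"][:,:,::-1])
E
python3 - <<'E'
from h import *
for c in("top","scene"):
    f=grab_frame(c);save(f,c+"0");print(np.round(f["cam_to_world"],3).tolist());find(f,c,Z)
print(get_state())
E
```

```text
pics
[[0.012, -0.993, 0.119, 0.376], [-1.0, -0.013, -0.009, -0.071], [0.011, -0.119, -0.993, 1.221], [0.0, 0.0, 0.0, 1.0]]
top ball1 0.8 [313.3 196.8] [ 0.5621 -0.1697]
top coin_center 0.53 [293.7 234.2] [ 0.4595 -0.1172]
top lens_center 0.95 [209.6 174.7] [0.6099 0.1059]
top lens_center 0.39 [293.9 234.2] [ 0.4567 -0.1161]
top loupe_post 0.82 [210.9 219.3] [0.5018 0.1123]
top touchstone 0.74 [235.3 257.2] [0.3974 0.0417]
top coin_tube 0.62 [320.4 154.7] [ 0.6908 -0.1934]
top weight 0.58 [334.6 238.9] [ 0.4514 -0.2332]
top weight 0.28 [320.3 157. ] [ 0.6841 -0.1931]
top pad_case 0.75 [125.6 223.3] [0.4874 0.3508]
top pocket_loupe 0.55 [145.6 152.8] [0.6897 0.3047]
top pencil_cup 0.75 [410.7 185.2] [ 0.6064 -0.4505]
top coin_box 0.97 [446.5 246. ] [ 0.435 -0.548]
top stage 0.98 [286.2 204.6] [ 0.546  -0.0974]
top halfpenny 0.5 [295.  234.5] [ 0.4589 -0.1208]
[[0.367, 0.499, -0.785, 1.487], [0.93, -0.188, 0.316, -0.477], [0.01, -0.846, -0.533, 0.729], [0.0, 0.0, 0.0, 1.0]]
scene ball1 0.84 [262.5 227.7] [ 0.5695 -0.176 ]
scene coin_center 0.55 [266.7 204.9] [ 0.4657 -0.1265]
scene lens
[... 760 characters left out ...]
645 -0.1216]
{'clock': 1.4, 'q': array([-1.25317698e+00,  3.26195692e-01, -1.92571203e-01,  1.05203838e+00,
        8.78954717e-06,  1.43657748e+00]), 'joint_velocities': array([-0.00147139, -0.00021032, -0.00085082,  0.00173417,  0.00048221,
        0.00205238]), 'tau': array([-4.73118216e-04, -4.43320692e+01,  2.62755436e+01,  8.31786347e-04,
       -1.66020782e-04, -2.64358711e-06]), 'position': array([ 0.2401499 , -0.49482038,  0.23129414]), 'eef_rot': array([-3.06175104e+00, -7.03721497e-01, -1.24618280e-05]), 'contact_force': array([0.35900403, 0.63352939, 0.25389612]), 'wrist_torque': array([ 0.02346295, -0.01676149,  0.05181137]), 'grasp_force': 0.0, 'finger_gap': 0.9961329829370712}
```

View pics/top0.png

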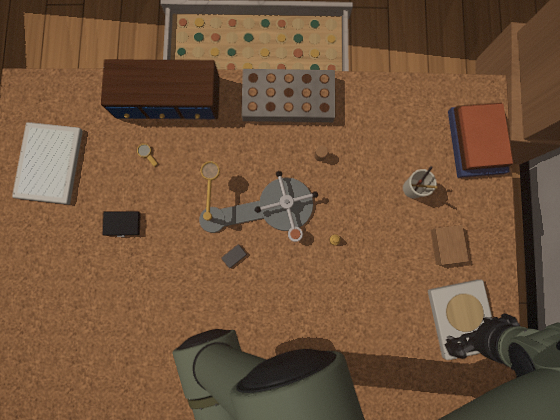

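View pics/scene0.png

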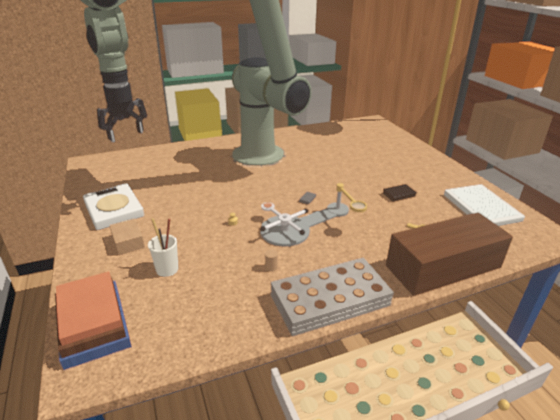

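The top view shows the carousel hub at (287,202), the coin at (294,234), and plain balls at about (316,195), (279,174) and (258,209). The post is at about (208,216) and the lens at (210,172). The scene view agrees. Next I fit a stage model to the points from both cameras.

```bash
cat >> h.py <<'E'
from scipy.optimize import least_squares
def model(p):
    x,y,t,c,l=p
    R=lambda a:np.array([np.cos(a),np.sin(a)])
    O=np.array([x,y]);Y=t+np.pi/2;P=O+.21*R(Y)
    L=P+.12*R(Y+np.pi+l)
    d=dict(stage=(O,0),loupe_post=(P,0),ball1=(O+.08*R(Y+c+np.pi/2),.045),coin_center=(O+.09*R(Y+c),.0505),halfpenny=(O+.09*R(Y+c),.048),lens_center=(L,.09))
    return {k:np.r_[v[0],v[1]] for k,v in d.items()}
def fit(p0,n=1,fixed=None,verbose=True,cams=("top","scene")):
    obs=[]
    for c in cams:
        for _ in range(n):
            f=grab_frame(c)
            m=model(p0)
            for k in m:
                for t in tip_of(c,k):
                    if t["score"]>.3: obs.append((c,f,k,np.array(t["centre"])))
    free=range(5) if fixed is None else fixed
    def full(q):
        p=np.array(p0,float);p[list(free)]=q;return p
    def res(q,raw=False):
        m=model(full(q))
        return np.concatenate([(proj(f,m[k])-u) for c,f,k,u in obs])
    s=least_squares(res,np.array(p0,float)[list(free)],loss="cauchy",f_scale=1.5,x_scale=[.05 if i<2 else .3 for i in free])
    if verbose:
        r=res(s.x).reshape(-1,2)
        for o,e in zip(obs,r): print(o[0],o[2],np.round(o[3],1),np.round(e,1))
    p=full(s.x);print("fit",np.round(p,4));return p
E
python3 - <<'E'
from h import *
p=fit([.55,-.1,.19,1.6,1.33],2)
np.save("p0.npy",p)
for k,v in model(p).items(): print(k,np.round(v,4))
E
```

```text
top stage [287.1 206.6] [-0.  -2.2]
top loupe_post [322.7 158.7] [-109.1   61.3]
top loupe_post [214.9 219.5] [-1.3  0.5]
top ball1 [314.6 193.4] [1.6 2.2]
top coin_center [294.9 233.6] [0.3 0.8]
top halfpenny [295.5 233.5] [-0.3  0.9]
top lens_center [207.5 171.9] [ 2.9 -0.9]
top lens_center [315.3 195.7] [-104.9  -24.7]
top stage [285.4 204.2] [1.7 0.2]
top loupe_post [211.4 219.8] [2.2 0.2]
top loupe_post [312.8 191.8] [-99.2  28.2]
top loupe_post [209.  171.2] [ 4.6 48.8]
top coin_center [294.3 235.1] [ 0.9 -0.7]
top halfpenny [294.3 233.7] [0.9 0.7]
top lens_center [209.3 171.3] [ 1.1 -0.3]
scene stage [282.6 230.6] [ 1.4 -0. ]
scene loupe_post [337.2 213. ] [-0.5 -3.1]
scene ball1 [260.7 226.2] [0.8 0.9]
scene coin_center [265.  203.2] [2.6 0.3]
scene halfpenny [265.1 205.6] [ 2.5 -1.4]
scene halfpenny [269.5 203.1] [-1.9  1.1]
scene lens_center [357.  206.7] [ 0.9 -1.7]
scene stage [280.5 231.3] [ 3.5 -0.7]
scene loupe_post [335.7 210.3] [ 1.  -0.4]
scene loupe_post [122.5 242.5] [214.2 -32.6]
scene ball1 [261.4 227.5] [ 0.1 -0.4]
scene coin_center [264.9 202.9] [2.7 0.6]
scene halfpenny [267.3 203.8] [0.3 0.4]
scene lens_center [356.8 207.9] [ 1.1 -2.9]
fit [ 0.5466 -0.0999  0.2245  1.5862  1.3412]
stage [ 0.5466 -0.0999  0.    ]
loupe_post [0.4998 0.1048 0.    ]
ball1 [ 0.5656 -0.1776  0.045 ]
coin_center [ 0.4592 -0.1213  0.0505]
halfpenny [ 0.4592 -0.1213  0.048 ]
lens_center [0.6198 0.1042 0.09  ]
```

```bash
cat >> h.py <<'E'
from scipy.spatial.transform import Rotation as Ro
def rot(a): # tool down, y axis along world angle a
    y=np.array([np.cos(a),np.sin(a),0]);z=np.array([0,0,-1.]);return Ro.from_matrix(np.c_[np.cross(y,z),y,z]).as_rotvec()
def pt(c,r,a,z): return [c[0]+r*np.cos(a),c[1]+r*np.sin(a),z]
def arc(c,r,a0,a1,z,step=.12,v=.05,ya=0):
    n=max(1,int(np.ceil(abs(a1-a0)/step)))
    for a in np.linspace(a0,a1,n+1)[1:]:
        hit=move_l(pt(c,r,a,z),v,rot(a+ya),until_force=12)
        if hit: print("force stop at",a,get_state()["contact_force"]);return False
    return True
E
python3 - <<'E'
from h import *
p=np.load("p0.npy");O=p[:2]
for ya in(0,np.pi):
  for a in (5.65,4.6,3.6): 
    q=ik(pt(O,.054,a,.034),rot(a+ya));print(ya,a,None if q is None else np.round(q,2))
P=model(p)["loupe_post"]
for ya in(0,np.pi):
  for l in (1.9,.9,0.2):
    a=p[2]-np.pi/2+l;q=ik(pt(P,.068,a,.078),rot(a+ya));print("L",ya,l,None if q is None else np.round(q,2))
E
```

```text
0 5.65 [-0.34  0.62 -0.28  0.68  0.    1.86]
0 4.6 [-0.41  0.55 -0.4   0.62  0.    2.85]
0 3.6 [-0.39  0.48 -0.53  0.55  0.   -2.42]
3.141592653589793 5.65 [-0.34  0.62 -0.28  0.68  0.   -1.28]
3.141592653589793 4.6 [-0.41  0.55 -0.4   0.62  0.   -0.3 ]
3.141592653589793 3.6 [-0.39  0.48 -0.53  0.55  0.    0.72]
L 0 1.9 [ 0.12  0.52 -0.33  0.73  0.    1.14]
L 0 0.9 [ 0.    0.5  -0.35  0.72  0.    2.02]
L 0 0.2 [-0.06  0.44 -0.45  0.68 -0.    2.66]
L 3.141592653589793 1.9 [ 0.12  0.52 -0.33  0.73 -0.   -2.01]
L 3.141592653589793 0.9 [ 0.    0.5  -0.35  0.72  0.   -1.12]
L 3.141592653589793 0.2 [-0.06  0.44 -0.45  0.68  0.   -0.48]
```

```bash
python3 - <<'E'
from h import *
p=np.load("p0.npy");O=p[:2];a0=5.68
grab(20)
movep(pt(O,.054,a0,.16),rot(a0+np.pi))
print(get_state()["clock"])
f=grab_frame("top");save(f,"above")
print(move_l(pt(O,.054,a0,.034),.1,until_force=8),get_state()["position"])
ok=arc(O,.054,a0,4.6,.034,ya=np.pi)
s=get_state();print(ok,s["clock"],s["position"],s["contact_force"])
f=grab_frame("top");save(f,"push1")
fit(list(p[:3])+[1.25,p[4]],1,fixed=[3,4])
E
python3 -c "
import cv2
a=[cv2.resize(cv2.imread(f'pics/{n}.png')[130:270,180:350],None,fx=2.3,fy=2.3,interpolation=2) for n in('above','push1')]
cv2.imwrite('pics/c1.png',cv2.hconcat(a))"
```

```text
5.9
False [ 0.59163414 -0.13074115  0.03471121]
True 10.025 [ 0.54041738 -0.15358969  0.03395394] [1.08189733 1.16432027 0.58229116]
top stage [285.5 203.4] [1.6 1. ]
top loupe_post [212.8 220.6] [ 0.8 -0.6]
top lens_center [211.7 174.5] [ 0.5 -3.5]
scene stage [283.7 232. ] [ 0.3 -1.4]
scene stage [289.  204.2] [-5.  26.4]
scene loupe_post [337.  214.1] [-0.3 -4.2]
scene loupe_post [425.2 229.3] [-88.5 -19.4]
scene ball1 [255.9 216.7] [ 1.8 -0.2]
scene coin_center [286.5 202.2] [ 0.7 -1.2]
scene halfpenny [288.8 201.5] [-1.6  0.2]
scene lens_center [353.7 205.1] [2.7 0.1]
scene lens_center [287.7 200.5] [68.7  4.7]
fit [ 0.5466 -0.0999  0.2245  0.8655  1.3003]
```

View pics/c1.png

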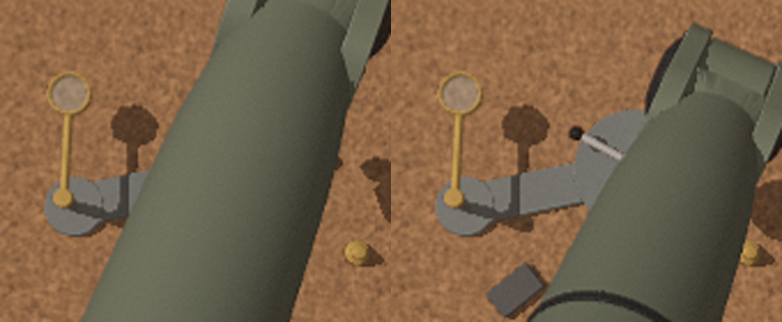

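The top view is partly hidden by the arm, but the carousel has turned: a plain spoke ball now shows at (575,132) in the crop. The loupe hasn't moved. I'll continue to the end angle, then back away and look.

```bash
python3 - <<'E'
from h import *
p=np.load("p0.npy");O=p[:2]
print(arc(O,.054,4.6,3.71,.034,ya=np.pi))
fit(list(p[:3])+[0.03,p[4]],1,fixed=[3],cams=("scene",),verbose=False)
arc(O,.054,3.71,3.9,.034,ya=np.pi)
s=get_state();print(s["clock"],s["position"],s["contact_force"])
move_l(pt(O,.054,3.9,.17),.15)
P=model(p)["loupe_post"][:2]
# aside on the far side of the loupe, high up, ready for the next push
b=p[2]-np.pi/2+1.9
movep(pt(P,.068,b,.17),rot(b+np.pi))
f=grab_frame("top");save(f,"after1")
p1=fit(list(p[:3])+[0.0,p[4]],2);np.save("p1.npy",p1);print(get_state()["clock"])
img=cv2.resize(f["img"][130:270,180:350,::-1],None,fx=3.5,fy=3.5,interpolation=2)
for k,v in model(p1).items():
    u=(proj(f,v)-[180,130]+.5)*3.5;cv2.drawMarker(img,tuple(int(i) for i in u),(255,0,255),0,10)
cv2.imwrite("pics/c2.png",img)
E
```

```text
True
fit [ 0.5466 -0.0999  0.2245  0.0549  1.3412]
13.7583 [ 0.5073695  -0.13689556  0.03398038] [-0.2072227   0.19123726 -0.31013438]
top stage [284.  204.9] [ 2.3 -1.2]
top loupe_post [212.7 221.7] [ 0.4 -1. ]
top ball1 [293.2 227.3] [1.9 2.4]
top coin_center [254.3 207.9] [0.3 2.5]
top halfpenny [284.1 202.9] [-29.5   7.6]
top halfpenny [252.  211.1] [ 2.6 -0.6]
top lens_center [254.2 207.1] [-43.5 -35.4]
top lens_center [212.1 171.3] [-1.4  0.4]
top stage [286.6 203. ] [-0.3  0.7]
top loupe_post [208.3 221. ] [ 4.8 -0.3]
top ball1 [293.8 229.4] [1.3 0.3]
top ball1 [409.3 185.4] [-114.2   44.3]
top coin_center [253.9 210.3] [0.7 0.1]
top halfpenny [255.8 211.2] [-1.2 -0.7]
top lens_center [210.6 172.4] [ 0.1 -0.7]
top lens_center [321.  154.9] [-110.3   16.8]
top lens_center [295.3 227.4] [-84.6 -55.7]
top lens_center [235.8 256.6] [-25.1 -84.9]
scene stage [279.7 230.6] [5.2 0.2]
scene loupe_post [333.3 212.9] [ 3.5 -3.4]
scene ball1 [268.2 210.7] [ 0.9 -3.6]
scene coin_center [305.5 208.8] [ 2.4 -1.8]
scene halfpenny [309.4 208.3] [-1.5 -0.6]
scene lens_center [358.2 204.8] [-0.9 -0.1]
scene lens_center [267.6 263.9] [ 89.7 -59.2]
scene stage [283.8 229.4] [1.1 1.4]
scene stage [425.9 229.9] [-141.     0.9]
scene loupe_post [336.6 214.1] [ 0.2 -4.6]
scene ball1 [268. 208.] [ 1.1 -0.9]
scene coin_center [306.1 210.5] [ 1.8 -3.5]
scene halfpenny [307.9 205.7] [-0.  2.]
scene lens_center [359.8 207.2] [-2.5 -2.5]
fit [ 0.5485 -0.0977  0.2435  0.0534  1.305 ]
18.3417
```

View pics/c2.png

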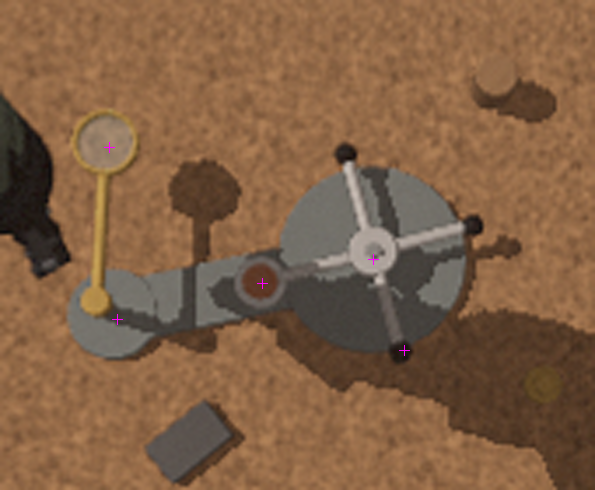

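The coin arm now points at the post (coin at crop (262,282), fit c≈0.05) and the loupe is still swung aside. I push the loupe short of the target first, then measure.

```bash
python3 - <<'E'
from h import *
p=np.load("p1.npy");p[:3]=(p[:3]+np.load("p0.npy")[:3])/2;np.save("p2.npy",p)
P=model(p)["loupe_post"][:2];b=p[2]-np.pi/2
move_l(pt(P,.068,b+1.9,.076),.12,until_force=8)
print(arc(P,.068,b+1.9,b+.42,.076,ya=np.pi,v=.06))
s=get_state();print(s["clock"],s["contact_force"])
q=fit(list(p[:3])+[p[3],.12],3,fixed=[3,4],verbose=False,cams=("scene",))
q=fit(list(p[:3])+[p[3],.12],3,fixed=[3,4],verbose=False,cams=("top",))
f=grab_frame("top");g=grab_frame("scene")
a=[cv2.resize(f["img"][150:260,190:320,::-1],(400,338),interpolation=2),cv2.resize(g["img"][150:260,240:370,::-1],(400,338),interpolation=2)]
cv2.imwrite("pics/c3.png",cv2.hconcat(a))
E
```

```text
True
22.85 [-0.16514807  0.18066068 -0.11521324]
fit [ 0.5476 -0.0988  0.234   0.0922  0.1064]
fit [ 0.5476 -0.0988  0.234   0.0127  0.0248]
```

View pics/c3.png

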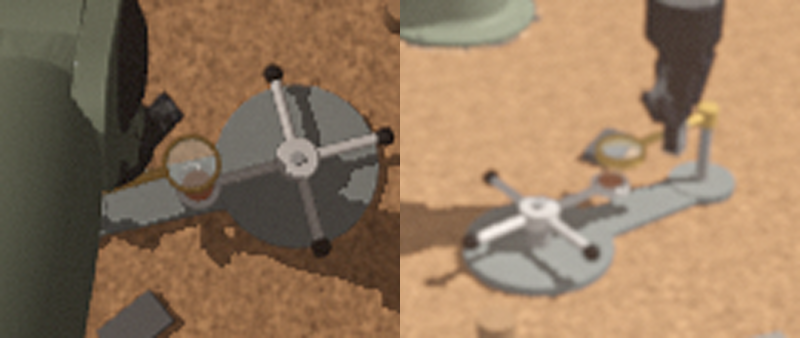

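Top view: lens ring at about pixel (252.4,203.3). Scene view: lens at (311.5,198.8), coin at (308.9,210.1). The lens is near the coin but not yet centred, so I compute the gap.

```bash
python3 - <<'E'
from h import *
p=np.load("p2.npy");m=model(p);P=m["loupe_post"][:2];O=p[:2]
X=np.array([np.cos(p[2]),np.sin(p[2])]);Y=np.array([-X[1],X[0]])
S=lambda w:np.round([(w[:2]-O)@X*1e3,(w[:2]-O)@Y*1e3],1)
f=grab_frame("top");g=grab_frame("scene")
print("top lens",S(at_z(f,(252.4,203.3),.09)),"coin",S(at_z(f,(254.9,210.6),.0505)))
print("scene lens",S(at_z(g,(311.5,198.8),.09)),"coin",S(at_z(g,(308.9,210.1),.0505)))
for c,h in(("top",f),("scene",g)):
  for n in("lens_center","coin_center","halfpenny"):
    for t in silhouettes(c,n)[:2]:
      ys,xs=np.nonzero(t["mask"]);print(c,n,round(t["score"],2),np.round(t["centre"],1),len(xs),xs.min(),xs.max(),ys.min(),ys.max())
E
```

```text
top lens [ 9.6 91.4] coin [-5.2 90. ]
scene lens [13.3 88.7] coin [11.  82.6]
top lens_center 0.76 [252.8 203.8] 270 237 260 194 211
top lens_center 0.5 [450.6 244.3] 1221 430 468 225 264
scene lens_center 0.68 [315.9 199.2] 201 303 341 185 205
scene halfpenny 0.54 [315.5 196.4] 264 302 342 184 205
scene halfpenny 0.3 [125.4 237.5] 838 111 143 220 253
```

```bash
python3 - <<'E'
from h import *
p=np.load("p2.npy");P=model(p)["loupe_post"][:2];b=p[2]-np.pi/2
print(arc(P,.068,b+.42,b+.31,.076,step=.06,ya=np.pi,v=.03))
arc(P,.068,b+.31,b+.7,.076,ya=np.pi,v=.06)
move_l(pt(P,.068,b+.7,.17),.15)
movep(pt(P,.068,b+1.9,.20),rot(b+1.9+np.pi))
f=grab_frame("top");g=grab_frame("scene");print(get_state()["clock"])
np.savez("fr.npz",t=f["img"],s=g["img"])
for c,h in(("top",f),("scene",g)):
  for n in("lens_center","coin_center","halfpenny"):
    for t in silhouettes(c,n)[:1]: print(c,n,round(t["score"],2),np.round(t["centre"],1))
    for t in tip_of(c,n)[:1]: print(c,n,round(t["score"],2),np.round(t["centre"],1),"tip")
a=[cv2.resize(f["img"][190:230,230:270,::-1],(400,400),interpolation=2),cv2.resize(g["img"][185:225,290:330,::-1],(400,400),interpolation=2)]
cv2.imwrite("pics/c4.png",cv2.hconcat(a))
E
```

```text
True
28.9083
top lens_center 0.71 [247.7 208.2]
top lens_center 0.91 [255.6 208. ] tip
scene lens_center 0.75 [313.  196.1]
scene lens_center 0.52 [307.4 199.2] tip
scene coin_center 0.27 [125.  236.1]
scene coin_center 0.49 [308.5 209.3] tip
scene halfpenny 0.73 [282.3 230.6] tip
```

View pics/c4.png

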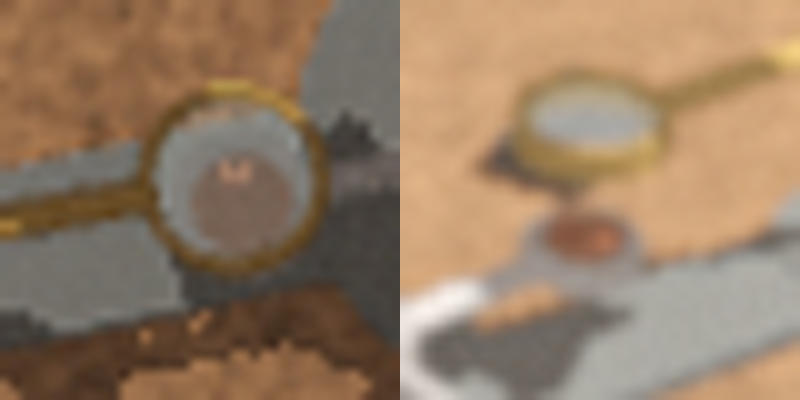

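Top view: ring centre at (253.2,207.2), with the coin visible inside at (253.9,209.6). Scene view: ring at (308.7,197.0), coin at (308.8,208.2).

```bash
python3 - <<'E'
from h import *
p=np.load("p2.npy");O=p[:2]
X=np.array([np.cos(p[2]),np.sin(p[2])]);Y=np.array([-X[1],X[0]])
S=lambda w:np.round([(w[:2]-O)@X*1e3,(w[:2]-O)@Y*1e3],1)
f=grab_frame("top");g=grab_frame("scene")
for n,h,l,c in(("top",f,(253.25,207.25),(253.85,209.55)),("scene",g,(308.7,197.05),(308.75,208.15))):
    a=S(at_z(h,l,.09));b=S(at_z(h,c,.0505));print(n,a,b,a-b)
for l in(-.05,0,.05):
    q=np.r_[p[:3],.05,l];m=model(q);print(l,[np.round(proj(h,m[k]),1) for h in(f,g) for k in("lens_center","coin_center")])
E
```

```text
top [-1.  91.5] [-1.8 92.1] [ 0.8 -0.6]
scene [ 0.5 87.9] [ 2. 89.] [-1.5 -1.1]
-0.05 [array([254.2, 209. ]), array([254.9, 210.3]), array([308. , 195.9]), array([307.7, 207.1])]
0 [array([253.7, 206.8]), array([254.9, 210.3]), array([309.1, 196.8]), array([307.7, 207.1])]
0.05 [array([253.2, 204.5]), array([254.9, 210.3]), array([310.4, 197.6]), array([307.7, 207.1])]
```

Both cameras put the lens within 2 mm of the coin, and the hand is clear.

```bash
python3 -c "
from cell import *
print(get_state()['contact_force']);print(sign_off())"
```

```text
[0.17722616 0.2244321  0.02456233]
the job is handed in; nothing more can be done
None
```

The job is handed in, verdict not shown: the coin arm points at the post (within about 0.05 rad), both cameras put the lens within 2 mm of the half-penny's centre, and the hand is clear.

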